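Sort turned cabinet knobs with a go / no-go slot gauge

TASK

Check both turned knobs, one after the other, in the inclined go / no-go slot gauge: slide the tenon square to the plate into the slot as far as it will go under light pressure. A tenon that passes the wide green section and stops at the narrow red section is good, so put that knob in the green tray; one that runs on down the red section to the end of the slot is too thin and belongs in the red tray. Deal with one knob completely before taking the other from the rack, and do not push the mallet, bowl or glue bottle aside.

Things in the scene. Friction and masses are not known exactly. Their poses are not given: they have to be found in the camera images.
- knob_1: turned wooden knob, 40 g: cylindrical head 38 mm wide, 36 mm high with a 4.5 mm dome on top; tenon 30 mm long below it, 14 to 21 mm thick (not told: gauge it). Origin on the axis at the shoulder (underside of the head), +z up through the head. Starts in either rack hole, tenon down, shoulder on the board, its head leaning 28 degrees from vertical to the rack's +x
- knob_2: turned wooden knob, 40 g: cylindrical head 38 mm wide, 36 mm high with a 4.5 mm dome on top; tenon 30 mm long below it, 14 to 21 mm thick (not told: gauge it). Origin on the axis at the shoulder (underside of the head), +z up through the head. Starts in either rack hole, tenon down, shoulder on the board, its head leaning 28 degrees from vertical to the rack's +x
- rack: fixed plywood rack: board 200 mm wide (y), 90 mm along the slope, 12 mm thick, falling at 28 degrees towards the rack's +x, so its top looks up and away to +x. Loose 24 mm through-holes at y = -48 and +48 mm, one knob in each. Origin under its centre on the bench, 85 mm below the middle of the board's top face
- gauge: fixed steel gauge plate, 8 mm thick, inclined 28 degrees; its frame is inclined with it: +z normal of the top face, +x down the slope, y level. Origin on the top face at the middle of the slot's open mouth. The through-slot runs from there towards -y. Plate: x -60 to +40 mm, y -104 to 0 mm. Free above the plate and beside the mouth; below the slot a 30 mm tenon has room
- gauge_step (a point): where the slot narrows, on its centreline on the top face: gauge y = -48 mm. Slot widths: flared mouth 34 mm at y = 0 to 22 mm at y = -8; go section (green stripes) 22 mm wide to y = -48; square step; no-go section (red stripes) 18 mm wide. A good tenon stops with its axis near y = -44 mm and can be lifted out along +z
- gauge_end (a point): closed end of the slot, on its centreline on the top face: gauge y = -88 mm. A too-thin tenon stops with its axis near y = -80 mm and can be lifted out along the gauge's +z
- gauge_stand: grey painted stand of the gauge, fixed to the bench: base 127 x 130 x 12 mm and a column under the plate's upper edge. Origin on the bench, 105 mm straight below the gauge plate's origin; yawed with the gauge
- good_tray: green-painted open square tray for good knobs, outside 130 x 130 x 40 mm, walls and floor 5 mm thick, fixed to the bench; origin at the centre of its underside. The two trays may stand in either order
- reject_tray: red-painted open square tray for rejected knobs, outside 130 x 130 x 40 mm, walls and floor 5 mm thick, fixed to the bench; origin at the centre of its underside. The two trays may stand in either order
- mallet: bystander: wooden mallet lying on the bench, dark head 60 x 90 x 60 mm, pale handle 26 mm thick reaching 130 mm to -x of its origin; origin on the bench under the handle, 15 mm from the head's near face; leave it alone
- bowl: bystander: loose wooden bowl, 90 mm across, 40 mm high; origin at the centre of its underside; leave it alone
- glue_bottle: bystander: yellow bottle with red cap, 60 mm across, 120 mm high; origin at the centre of its underside; leave it alone
There are look-alikes about, which are no part of the job. Leave any orange or pink look-alike of the knob_2 alone.

How it is judged (in metres and radians):
On the way, in this order (a step that is already met when the one before it is completed fails the run):
1. one knob has been slid square into the gauge slot to where it stops, the other still waits in the rack (((y of knob_1 in the frame of gauge between -0.055 and -0.038 m and x of knob_1 in the frame of gauge between -0.004 and 0.004 m and z of knob_1 in the frame of gauge between -0.004 and 0.016 m and angle between the z axis of knob_1 and the z axis of gauge, either way round below 0.2 rad and distance of knob_2 from where it was at the start of the episode below 0.03 m) or (y of knob_2 in the frame of gauge between -0.09 and -0.062 m and x of knob_2 in the frame of gauge between -0.004 and 0.004 m and z of knob_2 in the frame of gauge between -0.004 and 0.016 m and angle between the z axis of knob_2 and the z axis of gauge, either way round below 0.2 rad and distance of knob_1 from where it was at the start of the episode below 0.03 m))), for 0.1 s.
2. that knob lies in its proper tray, the other still waits in the rack (((x of knob_1 in the frame of good_tray between -0.06 and 0.06 m and y of knob_1 in the frame of good_tray between -0.06 and 0.06 m and z of knob_1 in the frame of good_tray below 0.055 m and distance of knob_2 from where it was at the start of the episode below 0.03 m) or (x of knob_2 in the frame of reject_tray between -0.06 and 0.06 m and y of knob_2 in the frame of reject_tray between -0.06 and 0.06 m and z of knob_2 in the frame of reject_tray below 0.055 m and distance of knob_1 from where it was at the start of the episode below 0.03 m))), for 0.2 s.
3. the other knob has been slid square into the gauge slot to where it stops (((x of knob_1 in the frame of good_tray between -0.06 and 0.06 m and y of knob_1 in the frame of good_tray between -0.06 and 0.06 m and z of knob_1 in the frame of good_tray below 0.055 m and y of knob_2 in the frame of gauge between -0.09 and -0.062 m and x of knob_2 in the frame of gauge between -0.004 and 0.004 m and z of knob_2 in the frame of gauge between -0.004 and 0.016 m and angle between the z axis of knob_2 and the z axis of gauge, either way round below 0.2 rad) or (x of knob_2 in the frame of reject_tray between -0.06 and 0.06 m and y of knob_2 in the frame of reject_tray between -0.06 and 0.06 m and z of knob_2 in the frame of reject_tray below 0.055 m and y of knob_1 in the frame of gauge between -0.055 and -0.038 m and x of knob_1 in the frame of gauge between -0.004 and 0.004 m and z of knob_1 in the frame of gauge between -0.004 and 0.016 m and angle between the z axis of knob_1 and the z axis of gauge, either way round below 0.2 rad))), for 0.1 s.
At the end, for the whole second after the job is handed in: The knob whose tenon stops at the red section is inside the green tray and the one whose tenon runs to the end is inside the red tray (shoulder point within 60 mm of the tray's centre in each direction and lower than 55 mm above its underside), both released and at rest (slower than 50 mm/s) (x of knob_1 in the frame of good_tray between -0.06 and 0.06 m and y of knob_1 in the frame of good_tray between -0.06 and 0.06 m and z of knob_1 in the frame of good_tray below 0.055 m and x of knob_2 in the frame of reject_tray between -0.06 and 0.06 m and y of knob_2 in the frame of reject_tray between -0.06 and 0.06 m and z of knob_2 in the frame of reject_tray below 0.055 m and linear speed of each of knob_1, knob_2 below 0.05 m/s); the robot touches nothing.
It fails at once if a knob is forced hard into the gauge (over 40 N) (contact force between any of knob_1, knob_2 and gauge above 40 N).
It fails at once if the mallet, bowl or glue bottle is pushed aside (over 30 mm) (distance of any of mallet, bowl, glue_bottle from where it was at the start of the episode above 0.03 m).
It also fails if it takes over 70 s, if anything falls off the work surface, if the arm or the gripper's body presses on something with over 40 N, if the wrist force passes 120 N, or if a joint passes its speed limit or range.

ROBOT

A 6-joint arm with a two-finger parallel gripper is mounted at the origin on the work surface. World frame = base frame: x ahead of the robot, y to its left, z up, the work surface at z = 0. Lengths are in mm, angles in rad, forces in N, time in s.
With the tool pointing down it reaches from about 400 to 925 mm from the base axis. Payload 12.5 kg.
Tool frame: the origin (TCP) lies on the mounting face of the last link; the fingertips stand 190 mm ahead of it and the grasp point (between the pads) lies 171 mm ahead of it (env.tcp_to_tips is the distance from the TCP to the fingertips, in mm); x points along the fingers, y is the direction in which the jaws open and shut, and the axes are right-handed (so a half turn about x gives the same grasp; the last joint's range is limited). The gripper opens to 95 mm and grips with 3 to 60 N. Pads are 20 mm wide; open, the fingers measure 119 mm over their backs; the gripper's body (75 mm by 180 mm) begins 59 mm behind the grasp point.
Start: joints at [-1.323, 0.491, 1.559, -0, 1.092, -0.106], TCP at [216.56, -586.282, 404.761] pointing down, gripper open.
Joint ranges: [-3.1, 3.1], [-0.84, 2.19], [0.05, 2.79], [-1.13, 4.28], [0.06, 2.93], [-2.69, 2.69]. Speed limits (rad/s): [2.22, 2.22, 2.79, 3.14, 3.14, 3.14].

INTERFACE

Orientations are given as [roll, pitch, yaw] about the fixed x, y, z axes, in that order (R = Rz(yaw) Ry(pitch) Rx(roll)).
In Python, from cell import monitor, cams, job, env gives the robot as it stands. The module is installed in compiled form; this text tells all that it offers.
- The arm moves only by the tool apply_moves, never from a script. Its argument "series" is a list of rows, each a list of 3 entries, a list of its own where there are three numbers: the closure, from -1 (fully open) to 1 (shut), so that 0 is half open, then the shift along the tool's x, y, z in cm, then the turn about the tool's x in rad. A call has 1 to 20 rows; each row is the pose to reach, as a shift and turn from the pose commanded when the call began, along the tool's axes at that moment; what a row does not reach only later rows make up. A row lasts 1/8 s, in which the tool goes at most 62.5 mm and 10.7 degrees, less where a joint would pass 70% of its speed; a pose out of reach is approached as far as the arm can. A call with a gripper value outside its range is refused whole. The fingers move at their own pace and stop on an object; the grip force is fixed at half the most. Time passes only in rows, so rows that repeat a pose let the fingers close. It gives the time, the measured TCP pose, the force and the opening at its end, in the units of the state.
- monitor.state(): the state, without advancing time (a new reading comes with each control period).
- cams.read_camera(name): name is "scene" or "top" or "wrist"; returns a dict with "image" (420x560x3 uint8, red, green, blue), "fx", "fy", "cx", "cy" (pixels), "k1" (the pictures are not rectified: a ray, as slopes to the right and down, at radius r is drawn at 1 + k1 r^2 times it, then the intrinsics apply), "position" and "orientation" of the camera in the world. Camera axes: x right, y down, z forward; pixel columns grow to the right and rows downward; lengths in mm; the calibration is good to about 2 mm. A picture is of the moment at which its call begins. There is no depth.
- job.job_done(): hands the job in, once; it reports no verdict.
The state is a dict: "t": time; "joints": joint angles; "qvel": joint speeds; "tau": joint torques, N m; "eef_pos": TCP position; "tcp_rot": TCP orientation; "ft_force": force on the tool from outside, world axes, zero at the start; "moment": the same for the moment, N m; "opening": opening from 0.0 (shut) to 1.0 (fully open).
Only numpy, scipy, OpenCV 4.12 (cv2) and the standard library are available. Lean on these libraries where they do the work, as an engineer would, in place of code of your own. Each camera call takes 0.05 s, during which the arm holds its last target. There are 200 camera calls.

## Working session

There is one attempt and no reset: what is moved stays moved. The work goes in short steps, Python scripts to look and compute and a tool call to move; the robot and the scene stay as the last step left them, time stands still between calls to the robot, and variables do not carry over. Pictures are saved under pics/ and viewed, about 8 in all and at most 12, crops included, and the job is handed in when it is done.

Besides the shell and the picture viewer there is one more tool, called after "Emit:" by a JSON object that holds its "fn" and its "kwargs". apply_moves: Moves the arm, as the interface text tells. Its arguments: {"type":"object","properties":{"series":{"type":"array"}},"required":["series"]}

```bash
mkdir -p pics
python3 - <<'E'
from cell import monitor,cams,job,env
import cv2,numpy as np
print(monitor.state())
for n in ["scene","top"]:
    c=cams.read_camera(n); cv2.imwrite(f"pics/{n}0.png",c["image"][...,::-1]); print(n,{k:v for k,v in c.items() if k!="image"})
E
```

```text
{'t': 0.0, 'joints': array([-1.32263818e+00,  4.91580055e-01,  1.55946836e+00, -1.06057683e-05,
        1.09174150e+00, -1.05577077e-01]), 'qvel': array([ 2.20429191e-03, -6.78328820e-05, -8.29161936e-04, -2.61727894e-04,
        1.93600429e-03,  1.09648113e-03]), 'tau': array([ 2.62615674e-05, -6.12652159e+01, -2.58188045e+01,  6.92947232e-02,
        4.81447473e-02, -7.31311161e-05]), 'eef_pos': array([ 216.52723604, -586.25368131,  404.14238252]), 'tcp_rot': array([-1.66851731,  1.56959902,  1.82681546]), 'ft_force': array([-0.4077328 ,  0.42209485,  0.43706738]), 'moment': array([0.04066652, 0.03250351, 0.0202998 ]), 'opening': 1.0005359442719743}
scene {'fx': 485.1032716539731, 'fy': 485.1032716539731, 'cx': 274.56600134386315, 'cy': 213.50790582750489, 'k1': -0.05487158529839511, 'position': array([1248.10660921,  479.19838736,  916.98133773]), 'orientation': array([-2.37819073, -0.00662888,  2.15598334])}
top {'fx': 515.5596264430218, 'fy': 515.5596264430218, 'cx': 280.88962189061095, 'cy': 214.29397232331263, 'k1': 0.042223851394617574, 'position': array([ 366.03981851,   49.18178524, 1202.62814923]), 'orientation': array([-2.93548764,  0.00399142, -1.59755014])}
```

View pics/scene0.png

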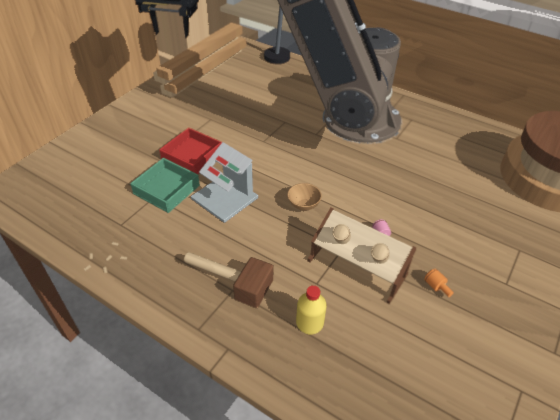

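View pics/top0.png

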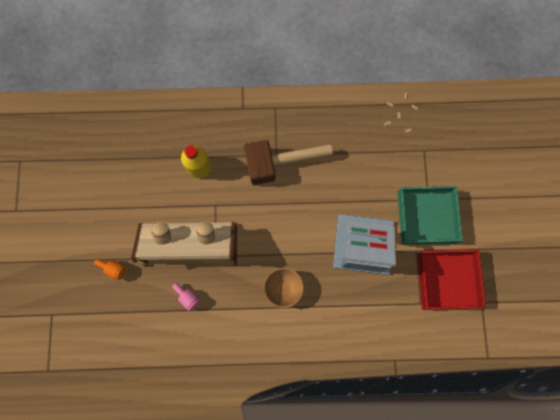

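The scene view shows the rack with two knobs near (342,232) and (380,252), the gauge near (228,170), red and green trays to its left. The top view has image up ≈ world +x and right ≈ −y. In it the knobs are at about (160,233) and (205,232), the gauge at (365,245), the green tray at (430,215) and the red tray at (451,280).

```bash
cat > h.py <<'E'
from cell import monitor,cams,job,env
import cv2,numpy as np
from scipy.spatial.transform import Rotation as Ro
def R(o): return Ro.from_euler('xyz',o).as_matrix()
def cam(n,save=None):
    c=cams.read_camera(n)
    if save: cv2.imwrite("pics/"+save,c["image"][...,::-1])
    return c
def KD(c): return np.array([[c["fx"],0,c["cx"]],[0,c["fy"],c["cy"]],[0,0,1]]),np.array([c["k1"],0,0,0.])
def cast(c,uv,z=None,plane=None):
    "rays through pixels onto height z, or plane=(point,normal)"
    K,D=KD(c); p=cv2.undistortPoints(np.float64(uv).reshape(-1,1,2),K,D).reshape(-1,2)
    d=np.c_[p,np.ones(len(p))]@R(c["orientation"]).T
    pt,n=plane if plane else (np.array([0,0,z]),np.array([0,0,1.]))
    t=((pt-c["position"])@n)/(d@n)
    return c["position"]+t[:,None]*d
def proj(c,P):
    K,D=KD(c); M=R(c["orientation"]).T
    return cv2.projectPoints(np.float64(P).reshape(-1,1,3),cv2.Rodrigues(M)[0],-M@c["position"],K,D)[0].reshape(-1,2)
def blob(c,lo,hi,box=None,n=1):
    m=cv2.inRange(cv2.cvtColor(c["image"],cv2.COLOR_RGB2HSV),lo,hi)
    if box is not None:
        k=np.zeros_like(m); x0,y0,x1,y1=box; k[y0:y1,x0:x1]=255; m&=k
    cs=sorted(cv2.findContours(m,cv2.RETR_EXTERNAL,cv2.CHAIN_APPROX_NONE)[0],key=cv2.contourArea)[::-1][:n]
    return cs
E
python3 - <<'E'
from h import *
np.set_printoptions(precision=1,suppress=True)
print(R(monitor.state()["tcp_rot"]))
c=cam("top")
for nm,lo,hi in [("green",(70,90,40),(90,255,255)),("red",(0,190,100),(5,255,255))]:
    for k in blob(c,lo,hi,n=4):
        r=cv2.minAreaRect(k); 
        if cv2.contourArea(k)<20: continue
        z=40 if cv2.contourArea(k)>1000 else 105
        print(nm,cv2.contourArea(k),r,cast(c,[r[0]],z))
        if z==40: print(cast(c,cv2.boxPoints(r),40))
w=cam("wrist"); print(w["position"],R(w["orientation"]),w["fx"],w["cx"],w["cy"],w["k1"])
im=c["image"][...,::-1]
a=cv2.resize(im[205:285,120:250],None,fx=6,fy=6,interpolation=cv2.INTER_CUBIC);b=cv2.resize(im[205:285,325:405],None,fx=6,fy=6,interpolation=cv2.INTER_CUBIC)
cv2.imwrite("pics/c1.png",cv2.resize(np.vstack([np.pad(a,((0,0),(0,0),(0,0))),np.pad(b,((0,0),(0,300),(0,0)))]),None,fx=.6,fy=.6))
E
```

```text
[[-0.   0.3 -0.9]
 [ 0.  -0.9 -0.3]
 [-1.  -0.  -0. ]]
green 3153.5 ((429.790283203125, 214.96705627441406), (56.11796951293945, 60.61407470703125), 87.61405944824219) [[ 598.2 -293.9   40. ]]
[[ 663.5 -226.8   40. ]
 [ 665.5 -366.6   40. ]
 [ 534.4 -359.1   40. ]
 [ 532.2 -222.5   40. ]]
red 2543.0 ((451.26220703125, 279.43719482421875), (58.477439880371094, 64.36405944824219), 88.40885925292969) [[ 450.3 -328.5   40. ]]
[[ 515.6 -260.9   40. ]
 [ 516.  -404.9   40. ]
 [ 386.8 -394.2   40. ]
 [ 386.  -253.5   40. ]]
red 85.5 ((190.25, 151.25), (10.60660171508789, 9.899494171142578), 45.0) [[744.7 245.6 105. ]]
[ 291.1 -557.6  385.2] [[ 0.3 -0.9 -0.3]
 [-0.9 -0.3 -0.1]
 [-0.   0.3 -1. ]] 320.4433439516579 284.54642656743255 210.4768054837775 -0.057107673952174934
```

View pics/c1.png

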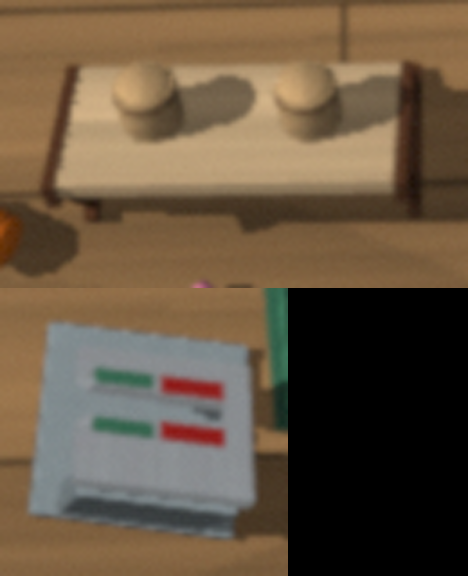

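The crop shows the board with two heads leaning up the image (towards +x). The gauge has green stripes at crop x≈125 and red ones at x≈193, with the slot between them running along the image's x axis.

Run:
```python
from h import *
np.set_printoptions(precision=1,suppress=True)
c=cam("top")
A=lambda P,v0=0,x0=120:[(x0+u/3.6,205+(v-v0)/3.6) for u,v in P]
hi=85+45*np.sin(np.radians(28)); lo=85-45*np.sin(np.radians(28))
print("rack hi(near)",cast(c,A([(60,190),(400,193)]),hi),"lo",cast(c,A([(73,66),(405,66)]),lo))
print("domes", cast(c,A([(143,95),(303,92)]),85+36))
print("gauge low edge",cast(c,A([(48,323),(250,346)],288,325),105-40*.469),"up",cast(c,A([(66,480),(252,503)],288,325),105+60*.469))
print("stripes low",cast(c,A([(125,377),(193,387)],288,325),98),"up",cast(c,A([(122,427),(192,434)],288,325),112))
```

```text
rack hi(near) [[509.2 357.  106.1]
 [501.7 156.2 106.1]] lo [[592.2 363.3  63.9]
 [586.4 156.7  63.9]]
domes [[562.2 305.9 121. ]
 [561.4 211.6 121. ]]
gauge low edge [[ 595.   -79.5   86.2]
 [ 577.3 -201.9   86.2]] up [[ 492.6  -79.8  133.1]
 [ 476.6 -185.8  133.1]]
stripes low [[ 558.1 -122.8   98. ]
 [ 550.9 -163.3   98. ]] up [[ 525.7 -117.1  112. ]
 [ 520.4 -158.1  112. ]]
```

```bash
cat >> h.py <<'E'
def plan(pos,yaw,s=None):
    "shift (cm, tool axes) and turn to bring the TCP to pos with tool y = -(y axis of a frame yawed by yaw)"
    s=s or monitor.state(); T=R(s["tcp_rot"]); p=np.array(s["eef_pos"])
    ang=np.arctan2(T[1,1],T[0,1]); want=yaw-np.pi/2
    d=(want-ang+np.pi)%(2*np.pi)-np.pi
    sh=T.T@(np.array(pos)-p)/10
    print("shift cm",np.round(sh,2),"turn",round(-d,3),"rows",int(np.ceil(max(np.linalg.norm(sh)/6.25,abs(d)/.187)))+1)
E
python3 - <<'E'
from h import *
plan([500,-140,400],-.145)
E
```

```text
shift cm [  0.46 -32.04 -42.05] turn 0.499 rows 10
```

Emit:
{"fn": "apply_moves", "kwargs": {"series": [[-1, [0.46, -32.04, -42.05], 0.499], [-1, [0.46, -32.04, -42.05], 0.499], [-1, [0.46, -32.04, -42.05], 0.499], [-1, [0.46, -32.04, -42.05], 0.499], [-1, [0.46, -32.04, -42.05], 0.499], [-1, [0.46, -32.04, -42.05], 0.499], [-1, [0.46, -32.04, -42.05], 0.499], [-1, [0.46, -32.04, -42.05], 0.499], [-1, [0.46, -32.04, -42.05], 0.499], [-1, [0.46, -32.04, -42.05], 0.499], [-1, [0.46, -32.04, -42.05], 0.499], [-1, [0.46, -32.04, -42.05], 0.499]]}}

```text
t: 1.75
eef_pos: [499.6, -141.0, 400.1]
tcp_rot: [1.347, 1.571, -1.941]
ft_force: [0.6, 0.4, 0.0]
opening: 1.002
```

Run:
```python
from h import *
np.set_printoptions(precision=2,suppress=True)
s=monitor.state();print(s["eef_pos"],R(s["tcp_rot"]),s["ft_force"])
c=cam("wrist","w1.png"); print(c["position"],c["orientation"])
```

```text
[ 499.56 -141.03  400.15] [[-0.   -0.15 -0.99]
 [-0.   -0.99  0.15]
 [-1.    0.    0.  ]] [0.56 0.4  0.02]
[ 578.17 -151.9   381.06] [ 2.85  0.   -1.72]
```

View pics/w1.png

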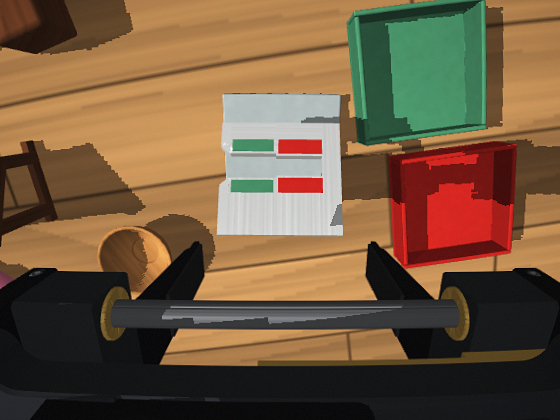

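Wrist view: the gauge fills (218–343, 95–236). Green stripes are at (252,146) and (252,185), red at (300,146) and (300,185), with the mouth on the left. The trays are at (420,70) green and (453,203) red.

```bash
cat >> h.py <<'E'
def gauge(c,box,yaw=-.145,o=np.array([541.,-75,105])):
    st=[]
    for lo,hi in [((60,70,40),(95,255,255)),((0,150,100),(6,255,255))]:
        ks=blob(c,lo,hi,box,2); assert len(ks)==2
        st.append(sorted([k.reshape(-1,2) for k in ks],key=lambda k:-k[:,1].mean()))  # upper (near robot) first
    for _ in range(5):
        a=np.radians(28); G=Ro.from_euler('zy',[0,0]).as_matrix()
        G=Ro.from_euler('z',yaw).as_matrix()@Ro.from_euler('y',a).as_matrix()
        L=[[ (cast(c,k,plane=(o,G[:,2]))-o)@G for k in p] for p in st]
        cen=np.array([[(l.max(0)+l.min(0))/2 for l in p] for p in L])
        d=(cen[0]-cen[1]).mean(0)   # green - red
        yaw+= -np.arctan2(d[0],d[1])*np.cos(a)
        xm=cen[...,0].mean()
        ystep=np.mean([(g[:,1].min()+r[:,1].max())/2 for g,r in zip(*L)])
        o=o+G@np.array([xm,ystep+48,0]); o=o+ (105-o[2])/G[2,0]*0*G[:,0]
        o[2]=105
    for nm,p in zip("gr",L):
        for l in p: print(nm,"x",np.round([l[:,0].min(),l[:,0].max()],1),"y",np.round([l[:,1].min(),l[:,1].max()],1))
    return o,yaw
E
python3 - <<'E'
from h import *
np.set_printoptions(precision=2,suppress=True)
c=cam("wrist"); print(gauge(c,(215,90,350,240)))
t=cam("top")
print(gauge(t,(330,210,400,280)))
for nm,lo,hi in [("green",(60,90,40),(95,255,255)),("red",(0,190,80),(6,255,255))]:
    k=blob(t,lo,hi,(395,180,500,315))[0];r=cv2.minAreaRect(k); b=cv2.boxPoints(r);print(nm,cast(t,b,40),cast(t,b,40).mean(0))
E
```

```text
g x [-23.7 -13.5] y [-45.7 -10.4]
g x [13.3 23.9] y [-45.7 -10.3]
r x [-24.  -11.1] y [-88.2 -50.5]
r x [11.3 23.8] y [-87.8 -50.1]
(array([546.4 , -90.44, 105.  ]), np.float64(-0.15928169403405923))Traceback (most recent call last):
  File "<stdin>", line 5, in <module>
  File "h.py", line 36, in gauge
    ks=blob(c,lo,hi,box,2); assert len(ks)==2
                                   ^^^^^^^^^^
AssertionError
```

Run:
```python
from h import *
plan([500,257,400],-.033)
```

```text
shift cm [ 1.000e-02 -3.936e+01  5.780e+00] turn -0.113 rows 8
```

Emit:
{"fn": "apply_moves", "kwargs": {"series": [[-1, [0, -39.36, 5.78], -0.113], [-1, [0, -39.36, 5.78], -0.113], [-1, [0, -39.36, 5.78], -0.113], [-1, [0, -39.36, 5.78], -0.113], [-1, [0, -39.36, 5.78], -0.113], [-1, [0, -39.36, 5.78], -0.113], [-1, [0, -39.36, 5.78], -0.113], [-1, [0, -39.36, 5.78], -0.113], [-1, [0, -39.36, 5.78], -0.113]]}}

```text
t: 3.02
eef_pos: [499.9, 256.9, 400.0]
tcp_rot: [0.898, 1.57, -2.276]
ft_force: [-0.3, -0.5, -0.1]
opening: 0.998
```

Run:
```python
from h import *
np.set_printoptions(precision=2,suppress=True)
s=monitor.state();print(s["eef_pos"],R(s["tcp_rot"])[:,1])
c=cam("wrist","w2.png"); print(c["position"],c["orientation"])
```

```text
[499.87 256.88 400.01] [-0.03 -1.    0.  ]
[579.3  255.07 380.91] [ 2.85  0.   -1.6 ]
```

View pics/w2.png

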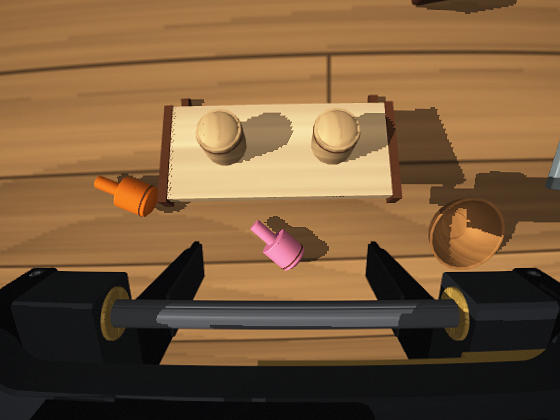

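Wrist view: the board spans about (170–389, 104–198) and the head rims are near (218,131) and (337,129). The pink and orange look-alikes are below and to the left.

Run:
```python
from h import *
np.set_printoptions(precision=1,suppress=True)
c=cam("wrist")
print("low edge",cast(c,[(174,107),(385,102)],63.9),"hi",cast(c,[(168,201),(391,195)],106.1))
yaw=-.033
for o in [(547,257,85)]:
    G=Ro.from_euler('z',yaw).as_matrix()@Ro.from_euler('y',np.radians(28)).as_matrix()
    f=lambda P:proj(c,np.array(o)+np.array(P)@G.T)
    print("corners",f([(45,100,0),(45,-100,0),(-45,100,0),(-45,-100,0)]))
    t=np.linspace(0,2*np.pi,60)
    for y in (48,-48):
        q=f(np.c_[19*np.cos(t),y+19*np.sin(t),36+0*t]); print("rim bbox",y,q.min(0),q.max(0)); 
        q=f(np.c_[19*np.cos(t),y+19*np.sin(t),0*t]); print("shoulder bbox",y,q.min(0),q.max(0))
im=cv2.resize(c["image"][95:210,155:405,::-1],None,fx=3.2,fy=3.2,interpolation=cv2.INTER_CUBIC)
cv2.imwrite("pics/w2c.png",im)
```

```text
low edge [[591.5 360.1  63.9]
 [589.5 159.4  63.9]] hi [[509.9 361.5 106.1]
 [509.1 162.7 106.1]]
corners [[178.8 108.4]
 [388.5 108.6]
 [171.4 200.2]
 [395.4 200.5]]
rim bbox 48 [200.6 114.4] [247.4 157.9]
shoulder bbox 48 [210.6 133.3] [251.8 172.2]
rim bbox -48 [319.3 114.5] [366.1 158.1]
shoulder bbox -48 [315.2 133.4] [356.5 172.3]
```

View pics/w2c.png

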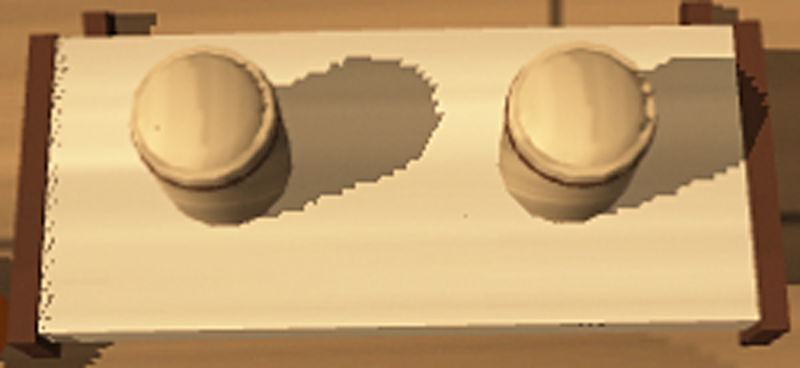

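Run:
```python
from h import *
np.set_printoptions(precision=1,suppress=True)
c=cam("wrist"); yaw=-.012; o=np.array([550.5,260.8,85])
G=Ro.from_euler('z',yaw).as_matrix()@Ro.from_euler('y',np.radians(28)).as_matrix()
f=lambda P:proj(c,o+np.array(P)@G.T)
print(f([(45,100,0),(45,-100,0),(-45,100,0),(-45,-100,0)]))
t=np.linspace(0,2*np.pi,60)
for y in (48,-48):
    q=f(np.c_[19*np.cos(t),y+19*np.sin(t),36+0*t])
    b=f(np.c_[19*np.cos(t),y+19*np.sin(t),0*t])
    k=lambda p:(p-[155,95])*3.2
    print(y,"rim",k(q.min(0)),k(q.max(0)),"base",k(b.min(0)),k(b.max(0)))
    print("axis bottom,top xyz",o+np.array([(0,y,0),(0,y,36)])@G.T)
```

```text
[[173.8 107.2]
 [383.9 102.7]
 [167.9 198.9]
 [392.5 194.5]]
48 rim [128.8  52.9] [278.4 192.3] base [163.9 114.6] [295.9 239.1]
axis bottom,top xyz [[551.1 308.8  85. ]
 [568.  308.6 116.8]]
-48 rim [509.   44.8] [659.8 184.3] base [499.  107.6] [631.8 232.2]
axis bottom,top xyz [[549.9 212.8  85. ]
 [566.8 212.6 116.8]]
```

Run:
```python
from h import *
plan([567,213.2,350],-.012);plan([567,213.2,280],-.012)
```

```text
shift cm [ 5.02  4.12 -6.84] turn -0.022 rows 3
shift cm [12.02  4.12 -6.84] turn -0.022 rows 4
```

Emit:
{"fn": "apply_moves", "kwargs": {"series": [[-0.3, [5, 4.12, -6.84], -0.022], [-0.3, [5, 4.12, -6.84], -0.022], [-0.3, [5, 4.12, -6.84], -0.022], [-0.3, [9, 4.12, -6.84], -0.022], [-0.3, [12, 4.12, -6.84], -0.022], [-0.3, [12, 4.12, -6.84], -0.022], [-0.3, [12, 4.12, -6.84], -0.022]]}}

```text
t: 4.05
eef_pos: [566.9, 214.6, 281.7]
tcp_rot: [-2.92, 1.569, 0.211]
ft_force: [-1.1, -0.4, -0.2]
opening: 0.652
```

Run:
```python
from h import *
s=monitor.state();print(s["eef_pos"],s["opening"],s["ft_force"])
c=cam("wrist","w3.png"); print(proj(c,[[567,213.2,109],[566.8,212.6,116.8]]))
```

```text
[566.87464317 214.57386138 281.7258315 ] 0.6520335166094318 [-1.07979776 -0.39282042 -0.24734502]
[[288.93230645 271.85151926]
 [290.29126022 279.32812181]]
```

View pics/w3.png

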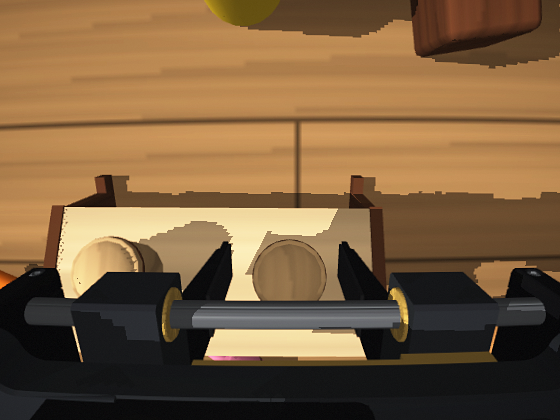

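The wrist view shows the head centred between the open fingers at (289,273). I'll close, then lift along the knob's axis.

Emit:
{"fn": "apply_moves", "kwargs": {"series": [[1, [0, 0, 0], 0], [1, [0, 0, 0], 0], [1, [0, 0, 0], 0], [1, [0, 0, 0], 0], [1, [0, 0, 0], 0], [1, [-1.1, 0, -0.59], 0], [1, [-2.2, 0, -1.17], 0], [1, [-4.4, 0, -2.35], 0], [1, [-8, 0, -2.35], 0], [1, [-12, 0, -2.35], 0], [1, [-12, 0, -2.35], 0], [1, [-12, 0, -2.35], 0]]}}

```text
t: 5.6
eef_pos: [590.3, 214.1, 400.0]
tcp_rot: [-2.92, 1.571, 0.212]
ft_force: [0.2, 0.7, -0.6]
opening: 0.394
```

Run:
```python
from h import *
s=monitor.state();print(s["eef_pos"],s["opening"],s["ft_force"])
c=cam("wrist"); t=cam("scene")
p=proj(t,[s["eef_pos"]-[0,0,171]])[0]; print(p)
x,y=map(int,p)
a=cv2.resize(c["image"][200:350,200:400,::-1],None,fx=2,fy=2,interpolation=cv2.INTER_CUBIC)
b=cv2.resize(t["image"][y-30:y+45,x-50:x+50,::-1],(400,300),interpolation=cv2.INTER_CUBIC)
cv2.imwrite("pics/g1.png",np.hstack([a,b]))
```

```text
[590.2644213  214.13583816 399.97884306] 0.39394230052447154 [ 0.15028154  0.69099248 -0.57077589]
[342.85205052 200.79437779]
```

View pics/g1.png

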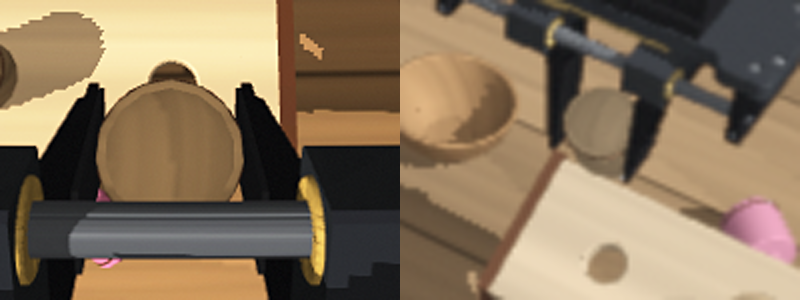

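Left half: the head is gripped, its rim spanning crop x 97–243 with the top at y=82. Right half (scene camera): the knob is held clear of the board, which shows the empty hole.

```bash
cat >> h.py <<'E'
def rimbox(c,S,yaw,a=28,h=36,r=19):
    G=Ro.from_euler('z',yaw).as_matrix()@Ro.from_euler('y',np.radians(a)).as_matrix()
    t=np.linspace(0,2*np.pi,90); q=proj(c,S+np.c_[r*np.cos(t),r*np.sin(t),h+0*t]@G.T)
    return np.r_[q.min(0),q.max(0)]
E
python3 - <<'E'
from h import *
np.set_printoptions(precision=1,suppress=True)
c=cam("wrist"); S=np.array([575.4,214.1,204.])
for d,a in [((0,0,0),28),((3,0,0),28),((0,0,4),28),((0,0,0),22),((0,0,0),34)]: print(d,a,rimbox(c,S+d,-.012,a),"neck top",)
# rim edge points on rows
im=cv2.cvtColor(c["image"],cv2.COLOR_RGB2GRAY)
for r in (255,265,272): print(r,im[r,236:335].tolist())
print(im[225:260,285].tolist())
E
```

```text
(0, 0, 0) 28 [248.7 238.5 324.4 315.5] neck top
(3, 0, 0) 28 [248.5 233.  324.6 310.3] neck top
(0, 0, 4) 28 [247.8 241.5 325.4 320.5] neck top
(0, 0, 0) 22 [248.6 245.8 324.5 322.6] neck top
(0, 0, 0) 34 [248.9 232.  324.3 307.8] neck top
255 [5, 11, 13, 12, 15, 12, 13, 11, 11, 13, 16, 18, 18, 16, 15, 7, 118, 234, 164, 74, 102, 112, 117, 119, 113, 108, 109, 110, 112, 111, 111, 111, 112, 112, 111, 112, 114, 114, 114, 114, 116, 115, 115, 111, 111, 109, 107, 106, 105, 104, 104, 104, 105, 107, 106, 111, 113, 112, 110, 110, 108, 110, 108, 108, 108, 110, 109, 106, 103, 100, 98, 97, 103, 115, 123, 120, 117, 116, 44, 126, 239, 121, 5, 14, 16, 17, 17, 17, 10, 9, 12, 10, 9, 9, 12, 8, 8, 6, 15]
265 [12, 11, 10, 10, 11, 12, 11, 12, 16, 19, 18, 15, 12, 25, 100, 112, 114, 114, 111, 105, 106, 108, 109, 110, 113, 115, 116, 118, 119, 118, 119, 118, 117, 117, 115, 114, 116, 117, 116, 116, 116, 117, 118, 119, 118, 118, 117, 115, 111, 109, 108, 107, 107, 107, 111, 113, 116, 116, 113, 114, 112, 111, 111, 112, 111, 111, 113, 113, 111, 110, 108, 106, 103, 103, 104, 103, 101, 101, 107, 117, 119, 116, 116, 103, 38, 13, 15, 15, 17, 19, 12, 13, 9, 12, 8, 9, 11, 13, 12]
272 [10, 10, 12, 11, 11, 13, 17, 19, 18, 17, 16, 14, 24, 111, 123, 123, 126, 104, 103, 107, 108, 110, 110, 113, 113, 117, 118, 120, 120, 120, 120, 119, 119, 118, 116, 116, 118, 119, 119, 119, 120, 120, 120, 121, 121, 122, 122, 120, 116, 111, 110, 111, 110, 110, 110, 112, 115, 115, 115, 115, 113, 113, 111, 112, 112, 112, 114, 115, 111, 111, 108, 109, 108, 107, 106, 106, 105, 103, 102, 99, 97, 125, 121, 121, 106, 24, 14, 15, 16, 18, 19, 19, 15, 11, 11, 9, 12, 11, 11]
[236, 235, 235, 236, 231, 156, 87, 78, 82, 83, 71, 54, 39, 48, 69, 109, 121, 122, 125, 96, 96, 98, 100, 102, 103, 103, 102, 103, 103, 105, 104, 104, 103, 105, 105]
```

```bash
cat >> h.py <<'E'
GO=np.array([546.4,-90.4,105.]); GY=-.159
REL=np.array([14.9,0,196.])
def gt(g,rel=REL):
    Z=Ro.from_euler('z',GY).as_matrix(); G=Z@Ro.from_euler('y',np.radians(28)).as_matrix()
    return GO+G@np.array(g,float)+Z@rel
E
python3 - <<'E'
from h import *
for g in [(0,25,70),(0,25,6)]: print(gt(g)); plan(gt(g),GY)
E
```

```text
[597.51880445 -73.27770756 362.8063315 ]
shift cm [ 3.64 28.73 -1.02] turn 0.149 rows 6
[567.8516237  -68.52046884 306.29768556]
shift cm [ 9.29 28.28  1.95] turn 0.149 rows 6
```

Emit:
{"fn": "apply_moves", "kwargs": {"series": [[1, [0, 28.7, -1], 0.149], [1, [0, 28.7, -1], 0.149], [1, [0, 28.7, -1], 0.149], [1, [0, 28.7, -1], 0.149], [1, [0, 28.7, -1], 0.149], [1, [3.6, 28.7, -1], 0.149], [1, [3.6, 28.7, -1], 0.149], [1, [6.5, 28.5, 0.5], 0.149], [1, [9.3, 28.3, 1.95], 0.149], [1, [9.3, 28.3, 1.95], 0.149], [1, [9.3, 28.3, 1.95], 0.149], [1, [9.3, 28.3, 1.95], 0.149]]}}

```text
t: 7.25
eef_pos: [568.6, -68.6, 308.4]
tcp_rot: [3.044, 1.569, -0.256]
ft_force: [-0.3, -0.3, -0.2]
opening: 0.396
```

Run:
```python
from h import *
np.set_printoptions(precision=1,suppress=True)
s=monitor.state();print(s["eef_pos"],s["opening"],s["ft_force"]); plan(gt((0,25,6)),GY)
c=cam("wrist"); t=cam("scene")
print(rimbox(c,s["eef_pos"]-Ro.from_euler('z',GY).as_matrix()@REL,GY,28,36,18.4))
p=proj(t,[GO])[0]; print(p)
x,y=map(int,p)
a=cv2.resize(c["image"][180:360,200:440,::-1],(480,360),interpolation=cv2.INTER_CUBIC)
b=cv2.resize(t["image"][y-60:y+60,x-55:x+45,::-1],(300,360),interpolation=cv2.INTER_CUBIC)
cv2.imwrite("pics/g2.png",np.hstack([a,b]))
G=Ro.from_euler('z',GY).as_matrix()@Ro.from_euler('y',np.radians(28)).as_matrix()
print((proj(c,GO+np.array([(11,-10,0),(-11,-10,0),(11,-48,0),(17,0,0),(-17,0,0)])@G.T)-[200,180])*2)
im=cv2.cvtColor(c["image"],cv2.COLOR_RGB2GRAY);print(im[225:260,285].tolist())
```

```text
[568.6 -68.6 308.4] 0.39556391933391655 [-0.3 -0.3 -0.2]
shift cm [0.2 0.  0.1] turn 0.0 rows 2
[249.4 239.9 322.3 314. ]
[237.4 177.8]
[[279.5 156.9]
 [281.5 226.5]
 [395.6 156.5]
 [248.3 138.3]
 [250.4 246.1]]
[168, 169, 170, 171, 172, 172, 169, 170, 168, 168, 167, 166, 166, 168, 107, 111, 129, 132, 134, 113, 104, 105, 108, 109, 110, 113, 112, 112, 111, 113, 113, 113, 113, 114, 115]
```

View pics/g2.png

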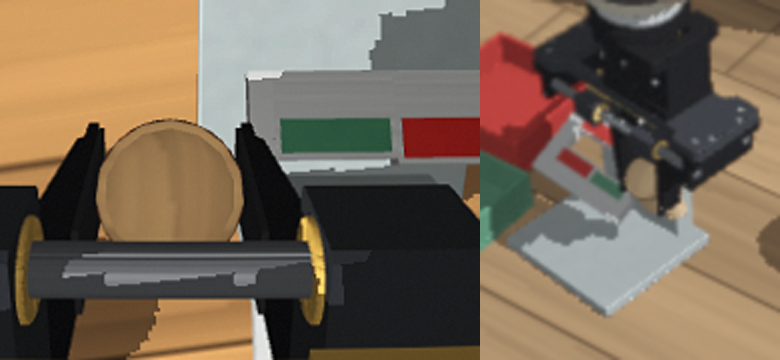

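The rim sits where predicted (top at crop y≈119), and the go-section edge is at crop y≈156, matching the projection. I'll slide in slowly and watch the force.

Emit:
{"fn": "apply_moves", "kwargs": {"series": [[1, [0, 0.8, 0], 0], [1, [0, 1.6, 0], 0], [1, [0, 2.3, 0], 0], [1, [0, 2.8, 0], 0], [1, [0, 3.2, 0], 0], [1, [0, 3.6, 0], 0], [1, [0, 3.6, 0], 0]]}}

```text
t: 8.22
eef_pos: [562.2, -104.4, 307.1]
tcp_rot: [1.828, 1.571, -1.474]
ft_force: [0.4, -0.3, -0.2]
opening: 0.395
```

Emit:
{"fn": "apply_moves", "kwargs": {"series": [[1, [0, 0.5, 0], 0], [1, [0, 1.0, 0], 0], [1, [0, 1.5, 0], 0], [1, [0, 2.0, 0], 0], [1, [0, 2.4, 0], 0], [1, [0, 2.7, 0], 0], [1, [0, 2.7, 0], 0]]}}

```text
t: 9.1
eef_pos: [557.9, -131.0, 307.1]
tcp_rot: [1.994, 1.571, -1.307]
ft_force: [-1.4, -0.1, -0.4]
opening: 0.394
```

Emit:
{"fn": "apply_moves", "kwargs": {"series": [[1, [0, 0.2, 0], 0], [1, [0, 0.4, 0], 0], [1, [0, 0.6, 0], 0], [1, [0, 0.7, 0], 0], [1, [0, 0.7, 0], 0]]}}

```text
t: 9.72
eef_pos: [556.9, -137.8, 307.1]
tcp_rot: [-3.141, 1.57, -0.158]
ft_force: [1.8, 1.1, -0.5]
opening: 0.395
```

Emit:
{"fn": "apply_moves", "kwargs": {"series": [[1, [0, 0.1, 0], 0], [1, [0, 0.2, 0], 0], [1, [0, 0.3, 0], 0], [1, [0, 0.3, 0], 0]]}}

```text
t: 10.22
eef_pos: [556.6, -139.8, 307.1]
tcp_rot: [-1.813, 1.569, 1.169]
ft_force: [4.8, 9.7, -2.8]
opening: 0.394
```

About 10 N of resistance near y=-46. To tell the step from a corner catch, I'll back off 3 mm and probe sideways for slot clearance.

Emit:
{"fn": "apply_moves", "kwargs": {"series": [[1, [0, -0.5, 0], 0], [1, [0, -0.5, 0], 0], [1, [0.05, -0.5, -0.1], 0], [1, [0.09, -0.5, -0.18], 0], [1, [0.09, -0.5, -0.18], 0]]}}

```text
t: 10.85
eef_pos: [558.8, -136.2, 306.2]
tcp_rot: [0.237, 1.57, -3.064]
ft_force: [-2.7, 0.1, 2.3]
opening: 0.395
```

Emit:
{"fn": "apply_moves", "kwargs": {"series": [[1, [-0.09, 0, 0.18], 0], [1, [-0.18, 0, 0.36], 0], [1, [-0.18, 0, 0.36], 0]]}}

```text
t: 11.22
eef_pos: [555.6, -135.6, 308.0]
tcp_rot: [2.962, 1.569, -0.339]
ft_force: [4.1, -1.4, -5.3]
opening: 0.393
```

Emit:
{"fn": "apply_moves", "kwargs": {"series": [[1, [0.1, 0, -0.2], 0], [1, [0.1, 0.2, -0.2], 0], [1, [0.1, 0.4, -0.2], 0], [1, [0.1, 0.5, -0.2], 0], [1, [0.1, 0.55, -0.2], 0], [1, [0.1, 0.55, -0.2], 0], [1, [0.1, 0.55, -0.2], 0]]}}

```text
t: 12.1
eef_pos: [556.5, -140.1, 307.0]
tcp_rot: [-1.346, 1.568, 1.635]
ft_force: [3.0, 12.6, 0.5]
opening: 0.398
```

Run:
```python
from h import *
np.set_printoptions(precision=1,suppress=True)
s=monitor.state();print(s["ft_force"])
Z=Ro.from_euler('z',GY).as_matrix(); G=Z@Ro.from_euler('y',np.radians(28)).as_matrix()
print("knob in gauge",G.T@(s["eef_pos"]-Z@REL-GO))
c=cam("wrist","w4.png");print(rimbox(c,s["eef_pos"]-Z@REL,GY,28,36,18.4))
im=c["image"]; g=cv2.cvtColor(im,cv2.COLOR_RGB2GRAY);print(g[228:250,285].tolist()); print(gauge(c,(190,180,420,290)))
```

```text
[ 3.  12.6  0.5]
knob in gauge [ -0.2 -47.5   6.6]
[250.4 239.1 323.3 313.2]
[223, 224, 224, 220, 222, 225, 221, 221, 218, 224, 230, 103, 127, 134, 136, 139, 106, 108, 110, 111, 113, 113]Traceback (most recent call last):
  File "<stdin>", line 7, in <module>
  File "h.py", line 36, in gauge
    ks=blob(c,lo,hi,box,2); assert len(ks)==2
                                   ^^^^^^^^^^
AssertionError
```

It stops again at the same place (12.6 N, x centred, side clearance about 3 mm), so the tenon is about 19 mm and this is the good knob. I'll lift it out along the normal and take it to the green tray.

Run:
```python
from h import *
Z=Ro.from_euler('z',GY).as_matrix()
for z in (145,42): plan(np.array([585,-292,z])+Z@REL,GY)
```

```text
shift cm [-3.44 14.53 -6.73] turn -0.001 rows 4
shift cm [ 6.86 14.56 -6.73] turn -0.001 rows 4
```

Emit:
{"fn": "apply_moves", "kwargs": {"series": [[1, [0, -0.2, 0], 0], [1, [-0.8, -0.2, -0.43], 0], [1, [-1.8, -0.2, -0.96], 0], [1, [-3.5, -0.2, -1.86], 0], [1, [-4.4, -0.2, -2.35], 0], [1, [-4.4, 7, -4.5], 0], [1, [-4.4, 14.5, -6.7], 0], [1, [-4.4, 14.5, -6.7], 0], [1, [1, 14.5, -6.7], 0], [1, [6.8, 14.5, -6.7], 0], [1, [6.8, 14.5, -6.7], 0], [1, [6.8, 14.5, -6.7], 0], [1, [6.8, 14.5, -6.7], 0], [-0.2, [6.8, 14.5, -6.7], 0], [-0.2, [6.8, 14.5, -6.7], 0], [-0.2, [6.8, 14.5, -6.7], 0], [-0.2, [1, 14.5, -6.7], 0], [-0.2, [-5, 14.5, -6.7], 0], [-0.2, [-9, 14.5, -6.7], 0], [-0.2, [-9, 14.5, -6.7], 0]]}}

```text
t: 14.65
eef_pos: [599.6, -294.9, 400.6]
tcp_rot: [2.738, 1.565, -0.562]
ft_force: [-0.3, 0.7, -0.5]
opening: 0.6
```

Run:
```python
from h import *
np.set_printoptions(precision=1,suppress=True)
s=monitor.state();print(s["eef_pos"],s["opening"],s["ft_force"])
c=cam("wrist","w5.png"); plan([480,260,420],-.012)
plan([567+1.2,213.2+95.5,400],-.012)
```

```text
[ 599.6 -294.9  400.6] 0.5999692779187653 [-0.3  0.7 -0.5]
shift cm [ -2.3 -52.9  20.6] turn -0.147 rows 11
shift cm [ -0.3 -59.1  12.7] turn -0.147 rows 11
```

View pics/w5.png

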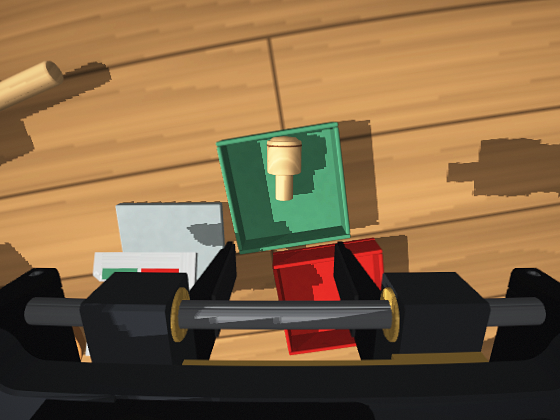

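View 9: knob 1 lies inside the green tray, shoulder near (284,172), with the tray centre at about (284,188). Now for the second knob.

Emit:
{"fn": "apply_moves", "kwargs": {"series": [[-0.3, [0, -59.1, 12.7], -0.147], [-0.3, [0, -59.1, 12.7], -0.147], [-0.3, [0, -59.1, 12.7], -0.147], [-0.3, [0, -59.1, 12.7], -0.147], [-0.3, [0, -59.1, 12.7], -0.147], [-0.3, [0, -59.1, 12.7], -0.147], [-0.3, [0, -59.1, 12.7], -0.147], [-0.3, [0, -59.1, 12.7], -0.147], [-0.3, [0, -59.1, 12.7], -0.147], [-0.3, [0, -59.1, 12.7], -0.147], [-0.3, [0, -59.1, 12.7], -0.147], [-0.3, [0, -59.1, 12.7], -0.147], [-0.3, [0, -59.1, 12.7], -0.147]]}}

```text
t: 16.32
eef_pos: [568.2, 307.5, 396.5]
tcp_rot: [0.627, 1.57, -2.528]
ft_force: [-0.2, -0.3, 0.2]
opening: 0.651
```

Run:
```python
from h import *
np.set_printoptions(precision=1,suppress=True)
s=monitor.state();print(s["eef_pos"],s["opening"])
c=cam("wrist","w6.png"); S=np.array([554.3,309.3,83.3]); print(rimbox(c,S,-.012,28,36,18.4),rimbox(c,S,-.012,28,0,19))
plan(S+REL,-.012); plan(S+REL+[0,0,60],-.012)
x=c["image"][200:350,200:400,::-1]; cv2.imwrite("pics/w6c.png",cv2.resize(x,None,fx=3,fy=3,interpolation=cv2.INTER_CUBIC))
```

```text
[568.2 307.5 396.5] 0.6506993615126978
[262.  187.9 305.1 230.1] [264.  197.1 303.4 236. ]
shift cm [11.8 -0.2 -0.1] turn -0.002 rows 3
shift cm [ 5.8 -0.2 -0.1] turn -0.002 rows 2
```

View pics/w6c.png

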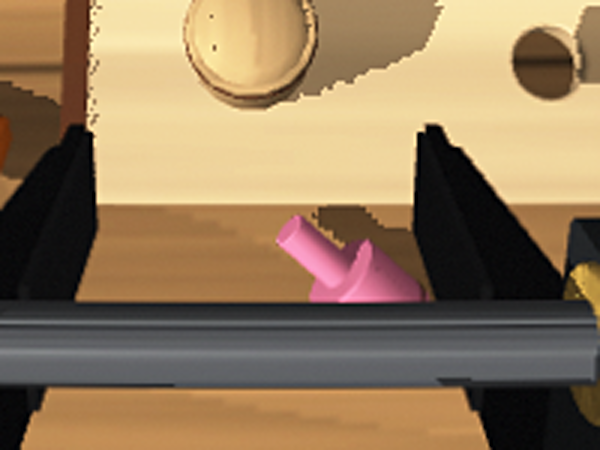

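View 10: the second head's rim (px x 261–306) and base (bottom row 236) match the prediction. I'll descend, grip and lift.

Emit:
{"fn": "apply_moves", "kwargs": {"series": [[-0.3, [5.8, -0.2, -0.1], 0], [-0.3, [9.5, -0.2, -0.1], 0], [-0.3, [11.7, -0.2, -0.1], 0], [-0.3, [11.7, -0.2, -0.1], 0], [-0.3, [11.7, -0.2, -0.1], 0], [1, [11.7, -0.2, -0.1], 0], [1, [11.7, -0.2, -0.1], 0], [1, [11.7, -0.2, -0.1], 0], [1, [11.7, -0.2, -0.1], 0], [1, [11.7, -0.2, -0.1], 0], [1, [10.6, -0.2, -0.69], 0], [1, [9.5, -0.2, -1.27], 0], [1, [7.3, -0.2, -2.45], 0], [1, [3, -0.2, -2.45], 0], [1, [-0.4, -0.2, -2.45], 0], [1, [-0.4, -0.2, -2.45], 0], [1, [-0.4, -0.2, -2.45], 0]]}}

```text
t: 18.5
eef_pos: [592.4, 310.2, 400.5]
tcp_rot: [0.493, 1.57, -2.661]
ft_force: [-0.4, 0.5, -1.1]
opening: 0.392
```

Run:
```python
from h import *
np.set_printoptions(precision=1,suppress=True)
s=monitor.state();print(s["eef_pos"],s["opening"],s["ft_force"])
c=cam("wrist","w7.png")
print(rimbox(c,s["eef_pos"]-Ro.from_euler('z',-.012).as_matrix()@REL,-.012,28,36,18.4))
g=cv2.cvtColor(c["image"],cv2.COLOR_RGB2GRAY);print(g[225:260,285].tolist());print(g[272,236:335].tolist())
for q in [(0,25,70),(0,25,6)]: plan(gt(q),GY)
```

```text
[592.4 310.2 400.5] 0.392457226193199 [-0.4  0.5 -1.1]
[249.7 239.3 322.6 313.4]
[231, 231, 230, 231, 230, 207, 82, 123, 134, 134, 137, 130, 73, 93, 114, 118, 119, 99, 91, 94, 95, 97, 98, 99, 99, 100, 100, 101, 100, 101, 103, 104, 102, 103, 105]
[9, 11, 13, 9, 10, 12, 16, 16, 17, 16, 14, 10, 54, 111, 115, 116, 117, 105, 101, 102, 104, 105, 107, 108, 109, 111, 113, 115, 116, 115, 115, 116, 115, 113, 113, 113, 112, 112, 113, 112, 114, 114, 117, 117, 116, 118, 118, 116, 113, 108, 104, 107, 105, 106, 105, 108, 108, 111, 111, 109, 109, 109, 107, 107, 106, 108, 109, 108, 108, 106, 105, 105, 103, 102, 102, 102, 101, 100, 99, 96, 94, 120, 118, 118, 111, 35, 12, 13, 13, 17, 18, 17, 15, 8, 11, 11, 11, 10, 9]
shift cm [ 3.8 38.3 -1. ] turn 0.147 rows 8
shift cm [ 9.4 37.9  2. ] turn 0.147 rows 8
```

Emit:
{"fn": "apply_moves", "kwargs": {"series": [[1, [0, 38.3, -1], 0.147], [1, [0, 38.3, -1], 0.147], [1, [0, 38.3, -1], 0.147], [1, [0, 38.3, -1], 0.147], [1, [0, 38.3, -1], 0.147], [1, [0, 38.3, -1], 0.147], [1, [0, 38.3, -1], 0.147], [1, [3.8, 38.3, -1], 0.147], [1, [3.8, 38.3, -1], 0.147], [1, [6.6, 38.1, 0.5], 0.147], [1, [9.4, 37.9, 2.05], 0.147], [1, [9.4, 37.9, 2.05], 0.147], [1, [9.4, 37.9, 2.05], 0.147], [1, [9.4, 37.9, 2.05], 0.147]]}}

```text
t: 20.3
eef_pos: [568.0, -68.3, 308.3]
tcp_rot: [3.042, 1.569, -0.259]
ft_force: [-0.1, 0.0, -0.9]
opening: 0.393
```

```bash
cat >> h.py <<'E'
def where():
    s=monitor.state(); Z=Ro.from_euler('z',GY).as_matrix(); G=Z@Ro.from_euler('y',np.radians(28)).as_matrix()
    print("knob in gauge",np.round(G.T@(s["eef_pos"]-Z@REL-GO),1),"force in gauge",np.round(G.T@s["ft_force"],1))
E
python3 - <<'E'
from h import *
where(); plan(gt((-.6,25,6)),GY)
c=cam("wrist");g=cv2.cvtColor(c["image"],cv2.COLOR_RGB2GRAY);print(g[228:250,285].tolist())
E
```

```text
knob in gauge [-0.8 25.2  7.9] force in gauge [ 0.4  0.  -0.8]
shift cm [0.17 0.02 0.07] turn 0.0 rows 2
[172, 173, 170, 169, 170, 167, 168, 166, 169, 108, 102, 130, 132, 135, 111, 105, 105, 108, 109, 109, 113, 111]
```

Emit:
{"fn": "apply_moves", "kwargs": {"series": [[1, [0, 0.8, 0], 0], [1, [0, 1.6, 0], 0], [1, [0, 2.3, 0], 0], [1, [0, 2.8, 0], 0], [1, [0, 3.2, 0], 0], [1, [0, 3.6, 0], 0], [1, [0, 3.6, 0], 0]]}}

```text
t: 21.22
eef_pos: [561.6, -104.1, 307.0]
tcp_rot: [1.743, 1.571, -1.558]
ft_force: [-1.4, -0.5, -0.9]
opening: 0.393
```

Emit:
{"fn": "apply_moves", "kwargs": {"series": [[1, [0, 0.5, 0], 0], [1, [0, 1.0, 0], 0], [1, [0, 1.5, 0], 0], [1, [0, 2.0, 0], 0], [1, [0, 2.4, 0], 0], [1, [0, 2.7, 0], 0], [1, [0, 2.7, 0], 0]]}}

```text
t: 22.1
eef_pos: [557.3, -130.8, 307.0]
tcp_rot: [1.978, 1.571, -1.323]
ft_force: [-0.6, -0.3, -0.4]
opening: 0.395
```

Emit:
{"fn": "apply_moves", "kwargs": {"series": [[1, [0, 0.2, 0], 0], [1, [0, 0.4, 0], 0], [1, [0, 0.6, 0], 0], [1, [0, 0.8, 0], 0], [1, [0, 0.9, 0], 0], [1, [0, 1.0, 0], 0], [1, [0, 1.0, 0], 0]]}}

```text
t: 22.98
eef_pos: [555.8, -140.5, 307.0]
tcp_rot: [2.267, 1.571, -1.034]
ft_force: [0.6, 0.1, 0.1]
opening: 0.393
```

```bash
python3 -c "
from h import *
where()"
```

```text
knob in gauge [ -0.8 -48.    6.4] force in gauge [0.5 0.2 0.3]
```

The second knob is past the first one's stop with no resistance, so I'll run on down the red section.

Emit:
{"fn": "apply_moves", "kwargs": {"series": [[1, [0, 0.3, 0], 0], [1, [0, 0.6, 0], 0], [1, [0, 0.9, 0], 0], [1, [0, 1.2, 0], 0], [1, [0, 1.2, 0], 0]]}}

```text
t: 23.6
eef_pos: [553.8, -152.6, 307.0]
tcp_rot: [1.931, 1.571, -1.37]
ft_force: [0.3, 0.1, -1.2]
opening: 0.397
```

Emit:
{"fn": "apply_moves", "kwargs": {"series": [[1, [0, 0.5, 0], 0], [1, [0, 1.0, 0], 0], [1, [0, 1.4, 0], 0], [1, [0, 1.8, 0], 0], [1, [0, 1.8, 0], 0]]}}

```text
t: 24.22
eef_pos: [550.9, -170.4, 307.0]
tcp_rot: [2.06, 1.571, -1.241]
ft_force: [0.1, 0.6, -0.1]
opening: 0.394
```

Emit:
{"fn": "apply_moves", "kwargs": {"series": [[1, [0, 0.15, 0], 0], [1, [0, 0.3, 0], 0], [1, [0, 0.4, 0], 0], [1, [0, 0.4, 0], 0]]}}

```text
t: 24.72
eef_pos: [550.4, -173.7, 307.0]
tcp_rot: [-1.555, 1.57, 1.428]
ft_force: [1.2, 3.5, -0.4]
opening: 0.394
```

```bash
python3 -c "
from h import *
where()"
```

```text
knob in gauge [ -0.8 -81.7   6.4] force in gauge [ 0.8  3.6 -0. ]
```

Resistance appears at about −81.7 mm, close to where the slot ends (−80 given, within the ~2 mm bias seen earlier). One more millimetre to confirm the stop.

Emit:
{"fn": "apply_moves", "kwargs": {"series": [[1, [0, 0.05, 0], 0], [1, [0, 0.1, 0], 0], [1, [0, 0.1, 0], 0], [1, [0, 0.1, 0], 0]]}}

```text
t: 25.22
eef_pos: [550.3, -174.2, 307.0]
tcp_rot: [-1.487, 1.569, 1.495]
ft_force: [2.6, 9.0, 0.2]
opening: 0.397
```

Run:
```python
from h import *
where()
Z=Ro.from_euler('z',GY).as_matrix()
for z in (145,42): plan(np.array([437,-328,z])+Z@REL,GY)
```

```text
knob in gauge [ -0.8 -82.1   6.4] force in gauge [0.9 9.3 0.7]
shift cm [-3.42 16.98  7.26] turn -0.001 rows 5
shift cm [ 6.88 17.    7.25] turn -0.001 rows 5
```

It stops at the slot end at 9 N: the tenon is too thin. I'll lift it out along the normal and take it to the red tray.

Emit:
{"fn": "apply_moves", "kwargs": {"series": [[1, [0, -0.2, 0], 0], [1, [-0.8, -0.2, -0.43], 0], [1, [-1.8, -0.2, -0.96], 0], [1, [-3.5, -0.2, -1.86], 0], [1, [-4.4, -0.2, -2.35], 0], [1, [-8, 3, -2.35], 0], [1, [-8, 17, 7.25], 0], [1, [-8, 17, 7.25], 0], [1, [-8, 17, 7.25], 0], [1, [-8, 17, 7.25], 0], [1, [-2, 17, 7.25], 0], [1, [3, 17, 7.25], 0], [1, [6.8, 17, 7.25], 0], [1, [6.8, 17, 7.25], 0], [1, [6.8, 17, 7.25], 0], [1, [6.8, 17, 7.25], 0]]}}

```text
t: 27.22
eef_pos: [452.1, -331.4, 240.8]
tcp_rot: [2.525, 1.568, -0.775]
ft_force: [-0.0, -0.3, -1.4]
opening: 0.393
```

Emit:
{"fn": "apply_moves", "kwargs": {"series": [[-0.2, [0, 0, 0], 0], [-0.2, [0, 0, 0], 0], [-0.2, [0, 0, 0], 0], [-0.2, [-6, 0, 0], 0], [-0.2, [-12, 0, 0], 0], [-0.2, [-16, 0, 0], 0], [-0.2, [-16, 0, 0], 0], [-0.2, [-16, 0, 0], 0], [-0.2, [-16, 0, 0], 0]]}}

```text
t: 28.35
eef_pos: [451.6, -331.4, 397.7]
tcp_rot: [-0.56, 1.568, 2.423]
ft_force: [0.2, -0.6, 0.5]
opening: 0.603
```

Run:
```python
from h import *
c=cam("wrist","w8.png"); t=cam("top")
a=c["image"][...,::-1]; b=t["image"][150:320,380:500,::-1]
cv2.imwrite("pics/end.png",np.hstack([cv2.resize(a,(480,360)),cv2.resize(b,(254,360),interpolation=cv2.INTER_CUBIC)]))
```

```text
(no output)
```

View pics/end.png

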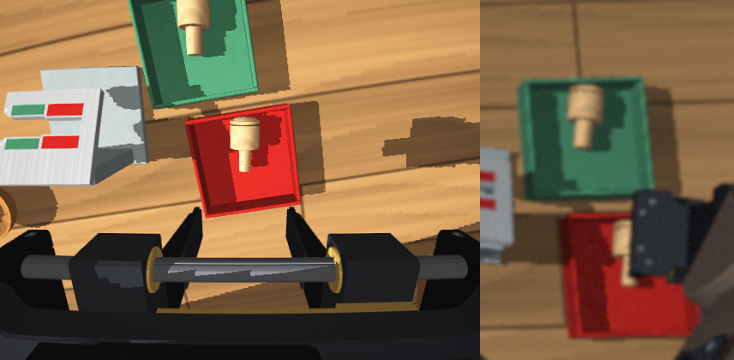

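View 11: one knob lies in the green tray (193,25) and the thinner one in the red tray (245,140), both well inside and with the gripper clear. Handing in.

```bash
python3 -c "
from h import *
print(monitor.state()['t'],monitor.state()['ft_force']);print(job.job_done())"
```

```text
28.45 [0.27350895 0.91743267 0.31916155]
the job is handed in; nothing more can be done
None
```

Both knobs were gauged one after the other, and the job was handed in at 28.4 s.

- **First knob (rack's −y hole):** it stopped twice at the red section, at about 10–13 N. Its side clearance showed a tenon of roughly 19 mm, so I put it in the green tray.
- **Second knob (rack's +y hole):** it ran past the step without resistance and stopped at the end of the slot at about 9 N. It is too thin, so I put it in the red tray.

**Last checks:** the final wrist picture shows each knob lying well inside its tray with the gripper open and clear. The wrist force reading was about 1 N or less, and the mallet, bowl and glue bottle were never approached.

**What disagreed:** my measured stopping points were about 2 mm deeper than the nominal ones (−47.5 against −44 to −45 mm, and −82 against −80 mm). That is within the camera calibration error and inside the judged ranges.

One colour-mask check of the gauge with the knob in it failed because the gripper hid the stripes. I relied on the force readings for that step instead.

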